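# Refit the hot tap knob and hold it down

### The job

Pick up the tap knob with the red mark, turn it so that the flat in its bore (on the side of the red mark) matches the flat of the brass D-shaft on the valve with the red foot and band, and push it onto the shaft. Press it down against the black spring collar as far as it goes and finish like that, still gripping the knob and keeping it pressed down, so that a colleague can drive its grub screw. Leave the blue knob, the blue valve and the other things on the worktop alone.

Things in the scene. Friction and masses are not known exactly. Their poses are not given: they have to be found in the camera images.
- hot_knob: white tap knob with a red end mark, about 90 g, loose, starts upright on a 6 mm cork mat. Origin: centre of its underside; z up. Sizes in mm: round skirt of radius 24, height 26; on it a grip bar 48 long (x), 16 thick (y: pinch here), z 26 to 51. Blind D bore in the underside, on the axis: 22 deep, radius 9.2, flat 5.2 from the axis on the +x side.
- cold_knob: white tap knob with a blue end mark, about 90 g, loose, starts upright on a 6 mm cork mat. Origin: centre of its underside; z up. Sizes in mm: round skirt of radius 24, height 26; on it a grip bar 48 long (x), 16 thick (y: pinch here), z 26 to 51. Blind D bore in the underside, on the axis: 22 deep, radius 9.2, flat 5.2 from the axis on the +x side. Leave it alone.
- hot_knob_mark (a point): middle of the red mark on top of the knob's bar, 12.5 mm from the axis towards +x and 51 mm above the underside; the mark covers the top, 22 mm long, and the end face at that end of the bar and so shows the side of the flat in the bore
- hot_valve: hot water valve, fixed (mm): chromed body of radius 22, top at z = 44, red band and red foot (radius 36) with a white tick at +x. Origin: centre of its foot; z up. Upright brass D-shaft on its axis: radius 8, flat 4 from the axis on the +x side, top at z = 76 (last 4 mm tapered). A knob goes on only if its +x points along the valve's +x (within about 0.15 rad).
- hot_valve_tip (a point): centre of the top of the hot valve's D-shaft (76 mm above the worktop)
- hot_valve_collar (a joint): hot valve's black spring collar, a disc of radius 20 mm round the shaft. Value: how far it is pressed down, 0 to 0.006 m (stop). Its top is 61 mm above the valve's origin at 0, 55 mm at the stop; it pushes back with 4.5 N at 0, 13.5 N at the stop, and springs up when let go.
- cold_valve: cold water valve, fixed (mm): chromed body of radius 22, top at z = 44, blue band and blue foot (radius 36) with a white tick at +x. Origin: centre of its foot; z up. Upright brass D-shaft on its axis: radius 8, flat 4 from the axis on the +x side, top at z = 76 (last 4 mm tapered). A knob goes on only if its +x points along the valve's +x (within about 0.15 rad). Leave it alone.
- cold_valve_collar (a joint): cold valve's black spring collar, a disc of radius 20 mm round the shaft. Value: how far it is pressed down, 0 to 0.006 m (stop). Its top is 61 mm above the valve's origin at 0, 55 mm at the stop; it pushes back with 4.5 N at 0, 13.5 N at the stop, and springs up when let go. Leave it alone.
- soap: bystander: white soap bottle with a steel cap, radius 32 mm, 150 mm tall, origin under its centre
- tumbler: bystander: blue ceramic tumbler, rim radius 38 mm, 95 mm tall, origin under its centre
- cream: bystander: white cream jar with a dark lid, radius 36 mm, 55 mm tall, origin under its centre
- shampoo: bystander: red bottle with a black cap, radius 26 mm, 170 mm tall, origin under its centre
- driver: bystander: screwdriver lying on the worktop, 170 mm long along its x, origin under its middle
- candle: bystander: amber glass candle pot, radius 30 mm, 70 mm tall, origin under its centre

How it is judged:
By the outcome, as a careful person would: the job done as asked, in the order asked, and still so for the second after the job is handed in, while the arm keeps its last pose, push and grip.
It also fails if it takes over 45 s, if anything falls off the work surface, if the arm or the gripper's body presses on something with over 40 N, if the wrist force passes 120 N, or if a joint passes its speed limit or range.

### The arm

A 6-joint arm with a two-finger parallel gripper is mounted at the origin on the work surface. World frame = base frame: x ahead of the robot, y to its left, z up, the work surface at z = 0. Lengths are in mm, angles in rad, forces in N, time in s.
With the tool pointing down it reaches from about 275 to 750 mm from the base axis. Payload 10.2 kg.
Tool frame: the origin (TCP) lies at the centre of the arm's flange, where the gripper is bolted on; the fingertips stand 173 mm ahead of it and the grasp point (between the pads) lies 155 mm ahead of it; z points along the fingers, y is the line along which they close (so a half turn about z gives the same grasp; the last joint's range is limited). The gripper opens to 85 mm and grips with 20 to 120 N. Pads are 22 mm wide; open, the fingers measure 114 mm over their backs; the gripper's body (76 mm by 85 mm) begins 54 mm behind the grasp point. The pads swing forward as they close: fully open they stand 13 mm farther back than shut.
Start: joints at [0.914, 0.313, 1.498, -0, 1.331, -0.223], TCP at [220.683, 476.373, 404.694] pointing down, gripper open.
Joint ranges: [-2.94, 2.94], [-0.97, 2.17], [0.19, 2.56], [-1.23, 4.37], [0.02, 3.11], [-2.88, 2.88]. Speed limits (rad/s): [2.39, 2.39, 3.01, 3.14, 3.14, 3.14].

### API

Orientations are given as a unit quaternion [w, x, y, z].
In Python, from rig import ctrl, optics, workorder, probe_bus gives the robot as it stands (ctrl), with the cameras (optics), the job (workorder) and the readings (probe_bus).
- The arm moves only by the tool steer_hand, called after "Call:" as name(argument=value, ...) on one line, values as JSON. Schema: {"type":"object","properties":{"ticks":{"type":"array","items":{"type":"object","properties":{"pos":{"type":"array","items":{"type":"number"},"minItems":3,"maxItems":3},"rot":{"type":"array","items":{"type":"number"},"minItems":3,"maxItems":3}},"additionalProperties":false},"minItems":1,"maxItems":8},"aperture":{"type":"number"},"clamp_n":{"type":"number"},"only":{"type":"string"},"quiet":{"type":"boolean"},"lines":{"type":"string"}},"required":["ticks"],"additionalProperties":false}. ticks is a list of rows, 1 to 8 of them, each an object with the fields pos (a list: dx, dy, dz in mm), rot (a list: a rotation vector rx, ry, rz in rad); a field left out counts as zero; each row is the pose to reach, as a shift and turn from the pose commanded when the call began, along the tool's axes at that moment; what a row does not reach only later rows make up. A row lasts 1/10 s, in which the tool goes at most 50 mm and 0.15 rad, less where a joint would pass 70% of its speed; a pose out of reach is approached as far as the arm can. aperture is the opening from 0.0 (shut) to 1.0 (fully open), set as the call begins (left out keeps the last). The fingers move at their own pace and stop on an object; clamp_n is the grip in N (left out, the last holds). Time passes only in rows, so rows that do not move let the fingers close. The tool returns the time, the measured TCP pose, the force, the opening and the grip force at its end. only (a regular expression) keeps the lines of the reply that match it, lines (a string "A,B") keeps lines A to B, and quiet returns only ok. Input that does not fit is refused with a message, and nothing moves.
- probe_bus.sense(): the state, without advancing time (a new reading comes with each control period).
- optics.capture(name): name is "side" or "top"; returns the picture (480x640x3 uint8, red, green, blue); there is no depth.
- optics.calibration(name): a dict with "fx", "fy", "cx", "cy" (pixels), "position" and "attitude" of the camera in the world. Camera axes: x right, y down, z forward; pixel columns grow to the right and rows downward; lengths in mm; the calibration is good to about 2 mm. A picture is of the moment at which its call begins. calibration takes no time and is no camera call.
- workorder.finish_job(): hands the job in; it is judged then, once.
The state is a dict: "time_s": time; "joints": joint angles; "dq": joint speeds; "tau": joint torques, N m; "eef_pos": TCP position; "ee_rot": TCP orientation; "force": force on the tool from outside, world axes, zero at the start; "wrist_torque": the same for the moment, N m; "grip_width": opening from 0.0 (shut) to 1.0 (fully open); "grip_force": force on a finger pad.
Only numpy, scipy, OpenCV 4.12 (cv2) and the standard library are available. Lean on these libraries where they do the work, as an engineer would, in place of code of your own. Each camera call takes 0.05 s, during which the arm holds its last target. There are 200 camera calls.

## Working session

There is one attempt and no reset: what is moved stays moved. The work goes in short steps, Python scripts to look and compute and a tool call to move; the robot and the scene stay as the last step left them, time stands still between calls to the robot, and variables do not carry over. Pictures are saved under pics/ and viewed, at most 10 in all, crops included, and the job is handed in when it is done.

```bash
ls; mkdir -p pics; python3 - <<'E'
from rig import ctrl, optics, workorder, probe_bus
import cv2
for n in("side","top"):
    cv2.imwrite(f"pics/{n}0.png",optics.capture(n)[:,:,::-1]); print(n,optics.calibration(n))
print(probe_bus.sense())
E
```

```text
pics
rig.py
side {'fx': 479.50296832049304, 'fy': 479.50296832049304, 'cx': 321.6282725309438, 'cy': 239.11759189351358, 'position': array([   5.65669503, -623.5713055 ,  711.18080862]), 'attitude': array([-0.42276729,  0.83110209, -0.32646645,  0.15477982])}
top {'fx': 482.10037159965606, 'fy': 482.10037159965606, 'cx': 317.38507717713253, 'cy': 239.32238366253426, 'position': array([ 466.9397321 ,    4.28127461, 1191.59869404]), 'attitude': array([ 0.02722631, -0.69660905,  0.71649362, -0.02512857])}
{'time_s': 0.1, 'joints': array([ 9.13570421e-01,  3.13367125e-01,  1.49835734e+00, -2.32744645e-05,
        1.33101445e+00, -2.23384611e-01]), 'dq': array([ 1.32035763e-03,  4.70052947e-05, -2.78590185e-03, -1.10928479e-03,
        1.53064885e-04,  6.21044332e-04]), 'tau': array([ 3.44215186e-03, -4.12892747e+01, -2.60140264e+01, -2.00603527e-04,
        3.02776694e-03,  1.07898680e-05]), 'eef_pos': array([220.66941333, 476.32832881, 404.20738892]), 'ee_rot': array([-2.34052621e-04,  2.15220720e-01,  9.76565263e-01, -5.23283860e-04]), 'force': array([ 0.08218458, -0.10941234, -0.1072529 ]), 'wrist_torque': array([ 0.02492704, -0.00503843, -0.04188847]), 'grip_force': 0.0, 'grip_width': 0.9974796678100382}
```

View pics/side0.png

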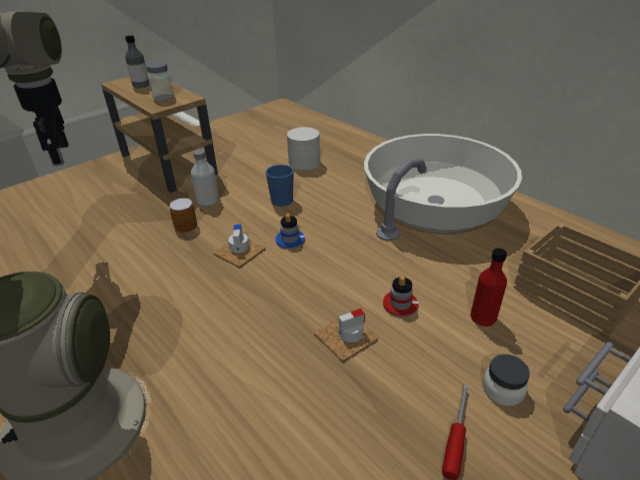

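View pics/top0.png

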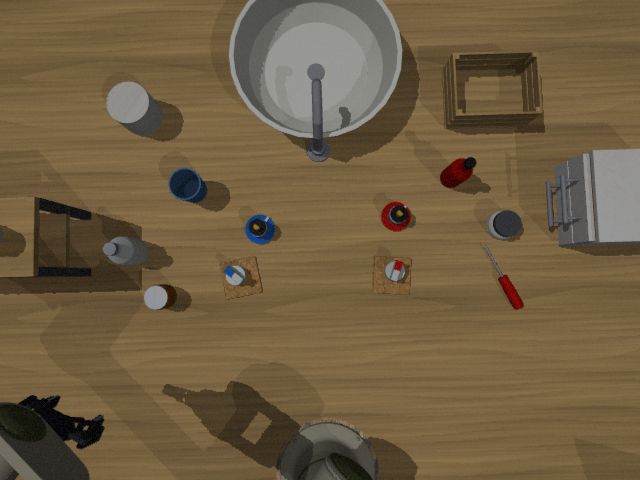

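Side view: red-marked knob at about (352,325) on its mat, red valve at about (401,297) with a brass tip near (402,280). Top view: knob at about (396,270), valve at about (397,215). The blue pair is to the left. Next I'll enlarge the red pair.

```bash
python3 - <<'E'
import cv2,numpy as np
s=cv2.imread("pics/side0.png");t=cv2.imread("pics/top0.png")
a=cv2.resize(s[265:365,310:430],None,fx=5,fy=5,interpolation=cv2.INTER_NEAREST)[:500,:600]
b=cv2.resize(t[195:295,370:425],None,fx=5,fy=5,interpolation=cv2.INTER_NEAREST)
cv2.imwrite("pics/c0.png",np.hstack([a[:, :520],b]))
E
```

```text
(no output)
```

View pics/c0.png

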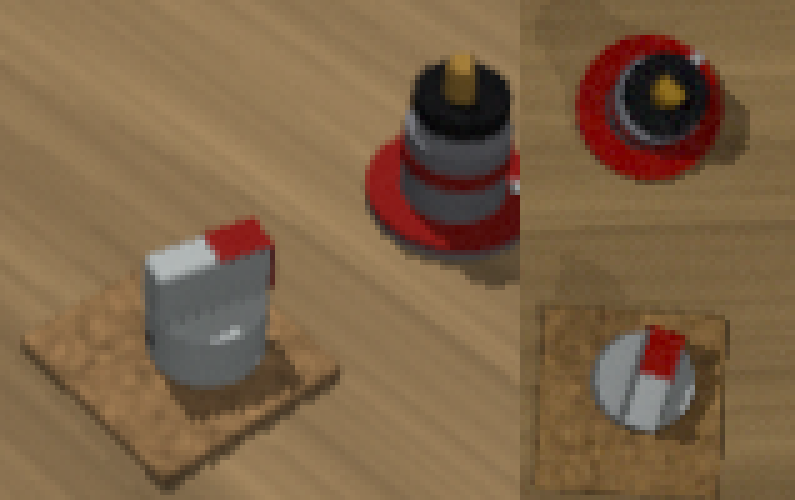

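The crop shows the knob's bar with the red end up and to the right, and the knob upright on the mat. On the valve, the white tick is at top pixel ≈(405.6,206.6) and the brass tip at top ≈(399.5,213) and side ≈(402,278).

```bash
cat > h.py <<'E'
import numpy as np,cv2
from rig import ctrl, optics, workorder, probe_bus
from scipy.spatial.transform import Rotation as R
def ray(n,uv):
    c=optics.calibration(n);uv=np.atleast_2d(uv).astype(float)
    d=np.c_[(uv[:,0]-c["cx"])/c["fx"],(uv[:,1]-c["cy"])/c["fy"],np.ones(len(uv))]
    return c["position"],R.from_quat(np.roll(c["attitude"],-1)).apply(d)
def plane(n,uv,z):
    p,d=ray(n,uv);return (p+d*((z-p[2])/d[:,2])[:,None])[:,:2]
def tri(a,b):
    p,d=ray("side",a);q,e=ray("top",b);d=d[0];e=e[0]
    s=np.linalg.lstsq(np.c_[d,-e],q-p,rcond=None)[0];x=p+s[0]*d;y=q+s[1]*e
    return (x+y)/2,np.linalg.norm(x-y)
def masks(im):
    h,s,v=cv2.split(cv2.cvtColor(im,cv2.COLOR_BGR2HSV))
    return dict(red=((h<8)|(h>172))&(s>150)&(v>60),brass=(h>14)&(h<30)&(s>170)&(v>90),white=(s<45)&(v>165))
E
python3 - <<'E'
from h import *
B={"side":dict(k=(330,300,372,345),v=(380,270,422,318)),"top":dict(k=(385,256,412,284),v=(380,198,418,234))}
for n in B:
    im=cv2.imread(f"pics/{n}0.png");hsv=cv2.cvtColor(im,cv2.COLOR_BGR2HSV);m=masks(im)
    for o,(x0,y0,x1,y1) in B[n].items():
        for c in m:
            k=m[c][y0:y1,x0:x1].astype(np.uint8)
            N,l,st,ce=cv2.connectedComponentsWithStats(k)
            print(n,o,c,[(st[i,4],(ce[i]+[x0,y0]).round(2).tolist()) for i in range(1,N) if st[i,4]>1])
    x0,y0,x1,y1=B[n]['k']
    print("V");print("\n".join(" ".join("%3d%s"%(hsv[y,x,2],"r" if m["red"][y,x] else " ") for x in range(x0+5,x1-3)) for y in range(y0+1,y1-10)))
E
```

```text
side k red [(np.int32(71), [357.34, 312.31])]
side k brass []
side k white [(np.int32(55), [345.8, 316.4]), (np.int32(2), [356.5, 331.0])]
side v red [(np.int32(347), [398.86, 305.03])]
side v brass [(np.int32(2), [402.5, 280.0])]
side v white [(np.int32(2), [416.5, 302.0])]
V
143  140  141  137  137  135  138  137  139  142  142  141  139  137  134  136  138  139  138  140  145  151  154  155  151  151  154  158  162  164  162  160  156  157 
145  145  142  141  139  137  134  136  137  139  140  143  143  142  136  137  135  140  139  136  139  142  145  152  156  153  152  151  156  161  164  163  160  158 
146  146  144  142  141  139  137  137  136  135  139  140  142  145  143  138  137  135  138  139  139  138  136  139  148  155  156  152  150  153  158  162  164  162 
145  146  145  144  142  141  139  138  135  136  136  138  141  141  143  142  141  137  137  138  140  138  136  134  136  145  151  156  152  152  152  156  159  163 
142  146  147  148  145  143  142  141  138  136  135  135  137  138  141  144  142  140  139  136  134  139  140  138  135  134  140  149  15
[... 6056 characters left out ...]
r  79   96   77   79   71   71   73 
137  136  133   94  105r 125r 126r 128r 127r 124r 123r 114   96   98   68   73   66   66   70 
139  134  113   84  115r 126r 128r 127r 125r 125r 125r  93   98   96   85   76   76   71   83 
136  133  107   87  128  134  130  127r 129r 126r 122r  86   96   96   94   84   80   80   88 
135  133   96  102  145  126  143  133  133  125r 113   97   98   98   97   82   82   81   80 
135  117   89  123  151  151  150  151  143  132   99   99   98   99  105   81   75   81   82 
135  117   91  144  152  150  151  148  147  127   97   99   98  112  139   75   76   76   83 
136   95   97  146  151  149  148  150  143  107   97   95  104  149  128   77   83   86   83
```

```bash
cat > m.py <<'E'
from h import *
def big(k,x0,y0):
    N,l,st,ce=cv2.connectedComponentsWithStats(k.astype(np.uint8)); i=1+st[1:,4].argmax()
    ys,xs=np.nonzero(l==i); return np.c_[xs+x0,ys+y0],ce[i]+[x0,y0]
K={}
for n,(x0,y0,x1,y1),wv,rv in(("side",(330,300,372,325),150,133),("top",(385,258,412,284),141,100)):
    im=cv2.imread(f"pics/{n}0.png")[y0:y1,x0:x1];h,s,v=cv2.split(cv2.cvtColor(im,cv2.COLOR_BGR2HSV))
    m=masks(im)["red"]&(v>=rv)|((s<60)&(v>=wv))
    P,c=big(cv2.morphologyEx(m.astype(np.uint8),cv2.MORPH_CLOSE,np.ones((3,3))),x0,y0);K[n]=c
    pr,cr=big(masks(im)["red"]&(v>=rv),x0,y0)
    Q=plane(n,P,57);r=cv2.minAreaRect(Q.astype(np.float32));mu=Q.mean(0);w,V=np.linalg.eigh(np.cov(Q.T));a=V[:,1]
    if a@(plane(n,cr,57)[0]-mu)<0:a=-a
    print(n,"bar",c,mu,"rect",r,"yaw",np.arctan2(a[1],a[0]),"size",np.sqrt(12*w))
print("bar tri",tri(K["side"],K["top"]))
for n,(x0,y0,x1,y1) in(("side",(380,270,420,318)),("top",(380,198,418,234))):
    im=cv2.imread(f"pics/{n}0.png")[y0:y1,x0:x1]
    P,_=big(masks(im)["red"],x0,y0);H=cv2.convexHull(P.astype(np.float32).reshape(-1,1,2))
    for z in(0,8):
        G=plane(n,H[:,0],z)
        A=np.c_[2*G,np.ones(len(G))];q=np.linalg.lstsq(A,(G**2).sum(1),rcond=None)[0]
        print(n,"foot z",z,q[:2],np.sqrt(q[2]+q[:2]@q[:2]),cv2.minEnclosingCircle(G.astype(np.float32)))
    h,s,v=cv2.split(cv2.cvtColor(im,cv2.COLOR_BGR2HSV))
    yy=slice(0,20) if n=="side" else slice(0,24);xx=slice(12,32) if n=="side" else slice(12,34)
    print(n,x0+xx.start,y0,"\n"+"\n".join(" ".join("%3d/%3d/%3d"%(h[y,x],s[y,x],v[y,x]) for x in range(xx.start+4,xx.stop-4)) for y in range(3,22)))
    a,b=(412,298) if n=="side" else (402,202)
    print("tick",n,a,b,"\n"+"\n".join(" ".join("%3d/%3d"%(s[y-y0,x-x0],v[y-y0,x-x0]) for x in range(a,min(a+9,x1))) for y in range(b,b+9)))
E
python3 m.py
```

```text
side bar [351.06428571 314.20714286] [ 471.84427537 -176.59499484] rect ((472.07403564453125, -176.44544982910156), (14.987403869628906, 46.91365051269531), 70.98774719238281) yaw -0.30516062817061557 size [14.96847391 46.69648657]
top bar [396.60169492 269.40677966] [ 475.11934086 -177.44127903] rect ((473.39532470703125, -177.02586364746094), (15.535086631774902, 46.15000534057617), 69.34228515625) yaw -0.35647759696016634 size [14.37432304 46.30389067]
bar tri (array([ 473.9415156 , -176.624275  ,   55.77812417]), np.float64(3.081856831207899))
side foot z 0 [ 612.37965895 -183.33020723] 36.54468936571544 ((612.5609130859375, -183.40533447265625), 37.04867935180664)
side foot z 8 [ 605.55469453 -188.28243421] 36.1336019018939 ((605.7340087890625, -188.356689453125), 36.63179397583008)
side 392 270 
 17/107/148  17/107/150  17/108/146  17/108/147  18/106/149  17/106/152  17/104/152  17/109/150  17/107/146  17/106/145  17/106/142  17/106/140
 17/105/148  17/107/148  18/109/148  18/106/147  18/105/146  17/107/148  17/105/150  17/105/153  17/106/151  17/106/149  17/108/146  18/106/142
[... 6454 characters left out ...]
 3/252/ 77   2/236/ 79   2/255/ 76
tick top 402 202 
121/124 125/122 123/120 119/124 118/125 115/122 117/124 121/126 117/126
154/126 124/123 120/125 121/126 123/124 118/128 120/125 116/128 121/129
229/126 201/119 139/128 110/128 115/129 116/130 108/128 111/131 120/128
242/116 226/122 123/129  47/131  86/131 114/132 115/131 117/133 109/133
110/ 37 146/ 98  27/132   7/146  28/129 120/130 120/130 122/130 113/135
 49/ 21  26/ 29  14/ 73   2/133  94/114 175/112 116/128 113/133 117/131
 66/ 27  96/ 24  73/ 28  69/ 67 249/119 243/123 157/104 120/130 112/139
139/ 22  73/ 21  81/ 22 118/ 28 210/ 79 255/117 192/110 135/100 112/139
 58/ 22  64/ 20  81/ 22  23/ 22 163/ 36 242/ 96 240/120 197/101 117/120
```

```bash
python3 - <<'E'
from h import *
c={"side":np.array([607.2,-187.]),"top":np.array([607.5,-188.])}
T={"side":[(413.2,301.9),(415,301.9),(417.3,301.9)],"top":[(404.9,206.3),(405.2,205.8),(405.5,205.2)]}
for n in T:
    d=plane(n,T[n],7)-c[n];print(n,d,np.hypot(*d.T),np.arctan2(d[:,1],d[:,0]))
d=plane("side",T["side"],7);print("side tick line",np.arctan2(*(d[2]-d[0])[::-1]))
# brass top face: side approx rows 275.3-278.7; D top centroid
print("tip",tri((402.2,277.0),(399.6,212.3)))
for z in(70,76):print(z,plane("top",(399.5,212.6),z),plane("side",(402.2,277.0),z))
# collar top disc (dark) centre
for n,(x0,y0,x1,y1) in(("side",(385,272,418,300)),("top",(385,202,415,230))):
    h,s,v=cv2.split(cv2.cvtColor(cv2.imread(f"pics/{n}0.png")[y0:y1,x0:x1],cv2.COLOR_BGR2HSV))
    N,l,st,ce=cv2.connectedComponentsWithStats((v<45).astype(np.uint8));i=1+st[1:,4].argmax();ys,xs=np.nonzero(l==i)
    H=cv2.convexHull(np.c_[xs+x0,ys+y0].astype(np.float32).reshape(-1,1,2))[:,0]
    print(n,"collar",st[i],[(z,cv2.minEnclosingCircle(plane(n,H,z).astype(np.float32))) for z in(55,61)])
E
```

```text
side [[ 19.61714956 -19.31536418]
 [ 22.33142059 -21.88786239]
 [ 25.79886499 -25.17419394]] [27.53027152 31.26932788 36.04610208] [-0.77764682 -0.77536762 -0.77314385]
top [[ 23.15682883 -24.21515031]
 [ 24.38183888 -25.00840118]
 [ 25.85633273 -25.81212178]] [33.50540592 34.92698379 36.53512793] [-0.80773511 -0.79808344 -0.7845425 ]
side tick line -0.758588056621978
tip (array([ 607.19931869, -186.54277039,   75.08213433]), np.float64(0.8700568962028805))
70 [[ 607.45856778 -187.45941287]] [[ 611.60993678 -182.81657994]]
76 [[ 606.70686129 -186.43369474]] [[ 605.93958701 -186.94104579]]
side collar [  8   6  19  15 195] [(55, ((606.8606567382812, -186.93565368652344), 23.24892234802246)), (61, ((601.36328125, -190.92816162109375), 23.036413192749023))]
top collar [  6   4  17  16 177] [(55, ((606.79638671875, -188.600830078125), 19.823562622070312)), (61, ((606.0581665039062, -187.5826416015625), 19.718849182128906))]
```

Commanded pose: commanded when call began - z 404.694.

Measurements:

| Item | Position (mm) | Yaw (rad) | Height check |
|---|---|---|---|
| Knob | ≈(473,-177) | ≈-0.34 | bar top ≈56, expected 57 |
| Valve | ≈(607.4,-187.7) | ≈-0.78 | tip 75, expected 76 |

Both agree with the given sizes, so I'll move now.

Call:
steer_hand(ticks=[{"pos":[-30, -29, 0]}, {"pos":[-63, -61, 0]}, {"pos":[-95, -92, 10]}, {"pos":[-127, -122, 20]}, {"pos":[-158, -153, 30]}, {"pos":[-190, -184, 40]}, {"pos":[-221, -214, 50], "rot":[0, 0, -0.05]}, {"pos":[-252, -244, 60], "rot":[0, 0, -0.094]}], aperture=1.0, clamp_n=30)

```text
time_s: 0.9
eef_pos: [346.9, 147.4, 344.3]
ee_rot: [0.0, 0.168, 0.986, 0.0]
force: [1.1, 0.3, -0.5]
grip_width: 1.005
grip_force: 0.0
```

Call:
steer_hand(ticks=[{"pos":[-31, -30, 10]}, {"pos":[-63, -61, 20]}, {"pos":[-95, -92, 30]}, {"pos":[-127, -122, 40]}, {"pos":[-158, -153, 50]}, {"pos":[-190, -184, 60]}, {"pos":[-220, -214, 60]}, {"pos":[-220, -214, 60]}])

```text
time_s: 1.7
eef_pos: [484.1, -129.8, 284.1]
ee_rot: [0.0, 0.171, 0.985, -0.0]
force: [-0.5, 0.9, -0.5]
grip_width: 0.998
grip_force: 0.0
```

```bash
python3 -c "
from rig import ctrl, optics, workorder, probe_bus
from scipy.spatial.transform import Rotation as R
import numpy as np
s=probe_bus.sense();m=R.from_quat(np.roll(s['ee_rot'],-1)).as_matrix();x=m[:,0];print(s['eef_pos'],s['joints'],np.arctan2(-x[1],-x[0]));print(m.T@(np.array([473,-177,s['eef_pos'][2]])-s['eef_pos']))"
```

```text
[ 484.05783078 -129.82156284  284.11364489] [-4.96142800e-01  3.94169684e-01  1.72509863e+00 -5.57502032e-04
  1.02140795e+00 -1.72295237e+00] -0.34369561305095997
[-5.48654014e+00 -4.81453765e+01  3.39000563e-02]
```

Call:
steer_hand(ticks=[{"pos":[-2, -20, 0]}, {"pos":[-5.5, -48, 0]}, {"pos":[-5.5, -48, 20]}, {"pos":[-5.5, -48, 40]}, {"pos":[-5.5, -48, 60]}, {"pos":[-5.5, -48, 70]}, {"pos":[-5.5, -48, 76.5]}, {"pos":[-5.5, -48, 76.5]}])

```text
time_s: 2.5
eef_pos: [472.0, -172.9, 207.9]
ee_rot: [-0.0, 0.169, 0.986, 0.0]
force: [-0.4, -0.6, 0.4]
grip_width: 0.999
grip_force: 0.0
```

```bash
python3 - <<'E'
from rig import ctrl, optics, workorder, probe_bus
import cv2,numpy as np
print(probe_bus.sense()['eef_pos'])
s=optics.capture("side");t=optics.capture("top")
cv2.imwrite("pics/s1.png",s[:,:,::-1])
f=lambda i:cv2.resize(i,None,fx=4,fy=4,interpolation=cv2.INTER_CUBIC)
cv2.imwrite("pics/c1.png",np.hstack([f(s[260:360,300:400]),f(t[230:330,345:445])])[:,:,::-1])
E
```

```text
[ 472.03055568 -172.9048265   207.91762597]
```

View pics/c1.png

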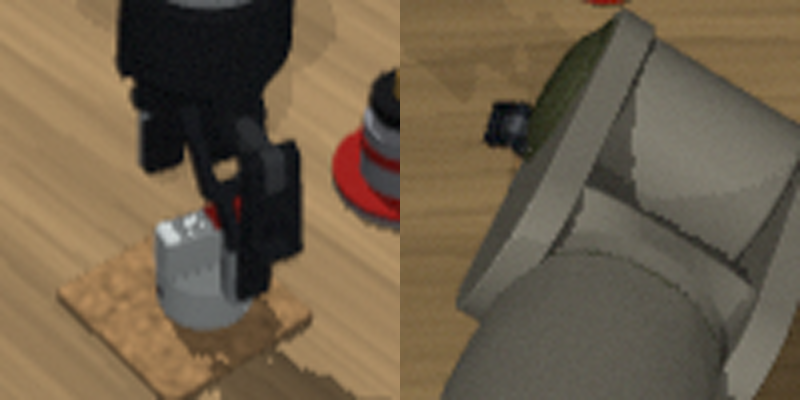

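The fingers straddle the bar: in the side crop the knob is at ≈(200,260) with a finger on each side. The tool stopped about 4 mm short in y, so I'll correct that before closing.

Call:
steer_hand(ticks=[{"pos":[-2.3, -3.5, 0]}, {"pos":[-2.3, -3.5, 0]}, {"pos":[-2.3, -3.5, 0]}])

```text
time_s: 2.9
eef_pos: [473.1, -177.4, 208.5]
ee_rot: [0.0, 0.169, 0.986, -0.0]
force: [0.8, -0.5, -0.6]
grip_width: 1.003
grip_force: 0.0
```

```bash
python3 -c "
from rig import ctrl, optics, workorder, probe_bus
print(probe_bus.sense()['eef_pos'])"
```

```text
[ 473.13321077 -177.37347541  208.53229597]
```

Call:
steer_hand(ticks=[{"pos":[0, 0, 2]}, {"pos":[0, 0, 2]}, {"pos":[0, 0, 2]}])

```text
time_s: 3.2
eef_pos: [473.0, -177.2, 206.1]
ee_rot: [-0.0, 0.169, 0.986, 0.0]
force: [-0.1, -1.0, 0.9]
grip_width: 1.001
grip_force: 0.0
```

Call:
steer_hand(ticks=[{}, {}, {}, {}, {}, {}, {}, {}], aperture=0.0, clamp_n=60)

```text
time_s: 4.0
eef_pos: [473.1, -177.2, 206.3]
ee_rot: [0.0, 0.169, 0.986, -0.0]
force: [0.6, 0.4, 1.7]
grip_width: 0.171
grip_force: 58.8
```

Call:
steer_hand(ticks=[{"pos":[0, 0, -20]}, {"pos":[0, 0, -50]}, {"pos":[0, 0, -90]}, {"pos":[0, 0, -94]}])

```text
time_s: 4.4
eef_pos: [473.6, -177.5, 304.0]
ee_rot: [0.003, 0.169, 0.986, -0.001]
force: [0.2, -0.2, -1.4]
grip_width: 0.179
grip_force: 58.7
```

Call:
steer_hand(ticks=[{"pos":[-26, 7, 0], "rot":[0, 0, 0.1]}, {"pos":[-60, 16, 0], "rot":[0, 0, 0.2]}, {"pos":[-95, 25, 0], "rot":[0, 0, 0.3]}, {"pos":[-120, 32, 0], "rot":[0, 0, 0.4]}, {"pos":[-130.3, 34.6, 0], "rot":[0, 0, 0.44]}, {"pos":[-130.3, 34.6, 0], "rot":[0, 0, 0.44]}, {"pos":[-130.3, 34.6, 0], "rot":[0, 0, 0.44]}])

```text
time_s: 5.1
eef_pos: [607.0, -187.9, 299.1]
ee_rot: [-0.001, 0.38, 0.925, 0.0]
force: [-0.4, -1.0, -1.2]
grip_width: 0.174
grip_force: 58.7
```

```bash
python3 - <<'E'
from rig import ctrl, optics, workorder, probe_bus
import cv2,numpy as np
print(probe_bus.sense()['eef_pos'],probe_bus.sense()['ee_rot'])
s=optics.capture("side");t=optics.capture("top")
cv2.imwrite("pics/s2.png",s[:,:,::-1]);cv2.imwrite("pics/t2.png",t[:,:,::-1])
f=lambda i:cv2.resize(i,None,fx=5,fy=5,interpolation=cv2.INTER_NEAREST)
cv2.imwrite("pics/c2.png",f(s[220:330,340:460])[:,:,::-1])
E
```

```text
[ 606.99741694 -187.91796391  299.11226171] [-1.02651088e-03  3.79500383e-01  9.25191009e-01  4.53559799e-05]
```

View pics/c2.png

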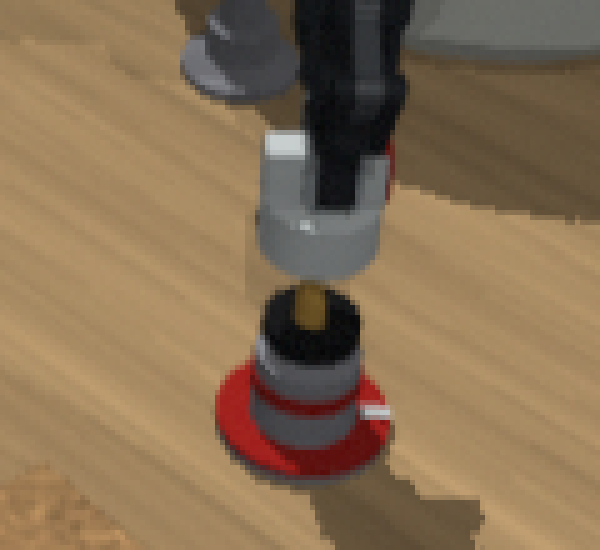

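The side crop shows the knob held upright above the shaft, with its red end to the right like the tick at crop (378,411). I'll check the knob and collar edges against the projected axis.

```bash
python3 - <<'E'
from h import *
s=cv2.imread("pics/s2.png");h,sa,v=cv2.split(cv2.cvtColor(s,cv2.COLOR_BGR2HSV))
c=optics.calibration("side");r=R.from_quat(np.roll(c["attitude"],-1)).inv()
def proj(p):
    q=r.apply(np.array(p)-c["position"]);return np.array([c["fx"]*q[0]/q[2]+c["cx"],c["fy"]*q[1]/q[2]+c["cy"]])
zk=6+299.1-206.3
for n,z in(("knob",zk),("knob",zk+24),("collar",61),("collar",58),("body",30),("tip",76)):print(n,z,proj([607,-187.9,z]))
print("per mm x,y",proj([608,-187.9,100])-proj([607,-187.9,100]),proj([607,-186.9,100])-proj([607,-187.9,100]))
for y in(264,266,268,270,282,286,288,290,294):
    k=(sa[y]<60) if y<280 else (v[y]<50 if y<293 else sa[y]<70)
    xs=[x for x in range(386,422) if k[x]];print(y,xs[0],xs[-1],(xs[0]+xs[-1])/2)
    if y in(266,286):print(list(zip(range(386,422),sa[y,386:422],v[y,386:422])))
print(R.from_quat(np.roll(probe_bus.sense()["ee_rot"],-1)).as_matrix().round(4))
E
```

```text
knob 98.80000000000001 [403.86167905 268.25054711]
knob 122.80000000000001 [404.88840126 258.7787956 ]
collar 61 [402.30588866 282.60307578]
collar 58 [402.18549756 283.71371174]
body 30 [401.08281399 293.88622449]
tip 76 [402.9145518  276.98801656]
per mm x,y [ 0.32788106 -0.22469536] [-0.39337004 -0.23565769]
264 392 415 403.5
266 391 415 403.0
[(386, np.uint8(105), np.uint8(168)), (387, np.uint8(103), np.uint8(171)), (388, np.uint8(104), np.uint8(172)), (389, np.uint8(104), np.uint8(157)), (390, np.uint8(105), np.uint8(156)), (391, np.uint8(47), np.uint8(115)), (392, np.uint8(3), np.uint8(93)), (393, np.uint8(8), np.uint8(91)), (394, np.uint8(11), np.uint8(94)), (395, np.uint8(8), np.uint8(98)), (396, np.uint8(8), np.uint8(101)), (397, np.uint8(5), np.uint8(101)), (398, np.uint8(7), np.uint8(104)), (399, np.uint8(7), np.uint8(105)), (400, np.uint8(7), np.uint8(110)), (401, np.uint8(8), np.uint8(126)), (402, np.uint8(11), np.uint8(143)), (403, np.uint8(8), np.uint8(126)), (404, np.uint8(8), np.uint8(121)), (405, np.uint8(8), np.uint8(121)), (406, np.uint8(6), np.uint8(120)), (407, 
[... 1359 characters left out ...]
p.uint8(43), np.uint8(18)), (408, np.uint8(46), np.uint8(11)), (409, np.uint8(16), np.uint8(16)), (410, np.uint8(40), np.uint8(19)), (411, np.uint8(34), np.uint8(15)), (412, np.uint8(106), np.uint8(156)), (413, np.uint8(104), np.uint8(166)), (414, np.uint8(106), np.uint8(168)), (415, np.uint8(106), np.uint8(169)), (416, np.uint8(107), np.uint8(169)), (417, np.uint8(107), np.uint8(170)), (418, np.uint8(105), np.uint8(170)), (419, np.uint8(106), np.uint8(171)), (420, np.uint8(106), np.uint8(174)), (421, np.uint8(104), np.uint8(177))]
288 394 411 402.5
290 395 410 402.5
294 392 411 401.5
[[-7.115e-01  7.027e-01 -9.000e-04]
 [ 7.027e-01  7.115e-01  4.000e-04]
 [ 9.000e-04 -4.000e-04 -1.000e+00]]
```

Offset is below 1 mm and the yaw is -0.779, so I'll go down and watch the force.

Call:
steer_hand(ticks=[{"pos":[-0.5, 0, 8]}, {"pos":[-0.5, 0, 16]}, {"pos":[-0.5, 0, 20]}, {"pos":[-0.5, 0, 23]}, {"pos":[-0.5, 0, 26]}, {"pos":[-0.5, 0, 29]}, {"pos":[-0.5, 0, 29]}])

```text
time_s: 5.9
eef_pos: [607.7, -188.3, 270.8]
ee_rot: [-0.0, 0.38, 0.925, 0.0]
force: [-0.4, -0.1, -0.9]
grip_width: 0.173
grip_force: 58.7
```

Call:
steer_hand(ticks=[{"pos":[0, 0, 2]}, {"pos":[0, 0, 4]}, {"pos":[0, 0, 6]}, {"pos":[0, 0, 8]}, {"pos":[0, 0, 10]}, {"pos":[0, 0, 10]}], clamp_n=100)

```text
time_s: 6.5
eef_pos: [607.8, -188.4, 261.4]
ee_rot: [0.0, 0.38, 0.925, -0.0]
force: [-0.5, 0.7, 3.4]
grip_width: 0.164
grip_force: 101.2
```

Call:
steer_hand(ticks=[{"pos":[0, 0, 1.5]}, {"pos":[0, 0, 3]}, {"pos":[0, 0, 4]}, {"pos":[0, 0, 4]}, {"pos":[0, 0, 4]}])

```text
time_s: 7.0
eef_pos: [607.8, -188.3, 258.1]
ee_rot: [0.0, 0.38, 0.925, -0.0]
force: [-4.7, 0.7, 8.0]
grip_width: 0.162
grip_force: 102.0
```

Force matches the collar spring (4.5–13.5 N). Now down to the stop.

Call:
steer_hand(ticks=[{"pos":[0, 0, 1]}, {"pos":[0, 0, 2]}, {"pos":[0, 0, 3]}, {"pos":[0, 0, 3]}, {"pos":[0, 0, 3]}], clamp_n=120)

```text
time_s: 7.5
eef_pos: [607.8, -188.3, 255.7]
ee_rot: [0.001, 0.38, 0.925, -0.0]
force: [-4.8, 1.9, 12.3]
grip_width: 0.162
grip_force: 119.7
```

Call:
steer_hand(ticks=[{"pos":[0, 0, 1]}, {"pos":[0, 0, 1.5]}, {"pos":[0, 0, 2]}, {"pos":[0, 0, 2]}, {"pos":[0, 0, 2]}])

```text
time_s: 8.0
eef_pos: [607.8, -188.3, 255.4]
ee_rot: [0.001, 0.38, 0.925, -0.0]
force: [-9.6, 3.5, 23.1]
grip_width: 0.161
grip_force: 121.2
```

The force jumped from 12 to 23 N with z stopped at 255.4 (255.3 expected), so the collar is at its stop. I'll check it in a picture.

Call:
steer_hand(ticks=[{}, {}, {}, {}, {}])

```text
time_s: 8.5
eef_pos: [607.9, -188.3, 255.4]
ee_rot: [0.001, 0.38, 0.925, -0.0]
force: [-9.1, 3.3, 24.2]
grip_width: 0.163
grip_force: 121.2
```

```bash
python3 - <<'E'
from rig import ctrl, optics, workorder, probe_bus
import cv2
s=optics.capture("side")
cv2.imwrite("pics/c3.png",cv2.resize(s[220:330,340:460],None,fx=5,fy=5,interpolation=cv2.INTER_NEAREST)[:,:,::-1])
E
```

```text
(no output)
```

View pics/c3.png

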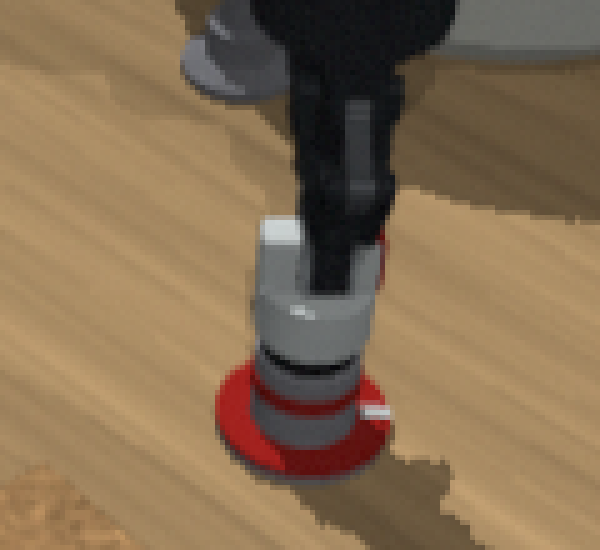

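The knob is seated at crop ≈(312,320), with the collar pressed to a thin dark band at ≈(308,362). It moved 17.4 px between pictures for the 43.7 mm descent, so it hasn't slipped. Handing in.

```bash
python3 -c "
from rig import ctrl, optics, workorder, probe_bus
print(workorder.finish_job())"
```

```text
the job is handed in; nothing more can be done
None
```

The red-marked knob is on the hot valve's D-shaft, pressed down to the collar's stop at about 24 N and still gripped at about 120 N; I handed the job in at about 8.6 s, but got no verdict back.

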